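# Weigh, tip and seal a tub of cheese chunks

## Task

Gather all the cheese chunks from the bench into the scoop pan on the scale so that they lie there weighed together, then lift the pan by its tab and tip it over the tub so that the chunks slide off the lip into the tub. Put the empty pan back on the scale's platform, slide the tub along the bench into the tray sealer, tab outwards, until it is fully home under the head, and then press the start button all the way down and let it go. Nothing may fall off the bench, and leave the other things on the bench where they stand.

Things in the scene. Friction and masses are not known exactly. Their poses are not given: they have to be found in the camera images.
- cheese1: chunk of hard cheese, a cream block of 36 x 30 x 26 mm (its x, y, z) with a thin brown rind on its -x face, about 40 g, waxy and slippery (friction about 0.35). Origin at the centre of the block. Four to six are present in a run (None if absent), scattered flat on the bench in front of the scale and of the sealer
- cheese2: another such chunk of cheese, the same in every way, origin at its centre; may be absent
- cheese3: another such chunk of cheese, the same in every way, origin at its centre; may be absent
- cheese4: another such chunk of cheese, the same in every way, origin at its centre; may be absent
- cheese5: another such chunk of cheese, the same in every way, origin at its centre; may be absent
- cheese6: another such chunk of cheese, the same in every way, origin at its centre; may be absent
- scale: white bench scale, fixed to the bench, base x = -80 to 100, y = -95 to 95 mm, 45 mm high, with a square steel platform 150 x 150 mm whose top is 60 mm above the bench, and a low display bar 75 mm high along its +x side (x = 100 to 130 mm). Origin on the bench under the middle of the platform; z up. Place and yaw vary
- pan: loose aluminium scoop pan standing on the scale, about 0.3 kg: flat floor 150 (x) x 165 (y) x 4 mm, 4 mm walls up to 34 mm above its underside on three sides, the -y side (lip) open. A grey upright grip tab stands outside the +y wall. Origin at the centre of the underside; z up. Chunks slide off its floor at a tilt of 15 to 25 degrees
- pan_lip (a point): middle of the pan's open lip, at pan x = 0, y = -82.5 mm, on top of the floor (z = 4 mm)
- pan_grip (a point): grip point on the pan's tab, at pan (0, 87.5, 64) mm. The tab is 60 mm wide (x), 10 mm thick (y, centred at y = 87.5 mm), its top 85 mm above the pan's underside; pinch it across its thickness from above
- tub: loose white plastic packing tub, open on top, about 0.3 kg, 200 (x) x 160 (y) x 65 mm high, walls and floor 4 mm, standing empty on the bench between scale and sealer. An upright grip tab stands outside its -x wall (towards the robot). Origin at the centre of its underside; z up
- tub_grip (a point): grip point on the tub's tab, at tub (-105, 0, 84) mm. The tab is 50 mm wide (y), 10 mm thick (x, centred at x = -105 mm), its top 105 mm above the bench; pinch it across its thickness from above
- sealer: metal tray sealer, fixed; place and yaw vary. A channel runs in along its +x (away from the robot) between guide rails 172 mm apart, 30 mm high, flared out to x = -27 mm, under a head whose underside is 95 mm and top 165 mm above the bench; the head spans x = 30 to 160, y = -140 to 140 mm. Origin on the bench in the middle of the mouth; z up
- sealer_stop (a point): middle of the channel's back stop at bench height, at sealer (135, 0, 0) mm. The tub goes in along the bench, far end (+x) first, tab left outside; fully home against the stop its origin lies at sealer x = 35 mm, y = 0 within 6 mm
- start (a joint): travel of the start button on top of the sealer's head: 0 released, 6 mm = 0.006 fully down; sprung, about 5 N presses it down, it comes back up by itself
- start_top (a point): centre of the top face of the start button (28 mm across, grey, in a black round housing 44 mm across), 187 mm above the bench when released, at sealer (75, 0) mm; press straight down
- tape: bystander: roll of packing tape lying flat, 90 mm across, 30 mm high, loose; origin at the centre of its underside
- labels: bystander: small roll of blank labels, 64 mm across, 40 mm high, loose; origin at the centre of its underside
- jar: bystander: glass jar, 70 mm across, 90 mm high, loose; origin at the centre of its underside
Mind the look-alikes: they are no part of the job. What is shaped like the cheese6 but red is not meant. What is shaped like the pan but blue is not meant.

How it is judged:
By the outcome, as a careful person would: the job done as asked, in the order asked, and still so for the second after the job is handed in, with the robot touching nothing.
Of cheese1, cheese2, cheese3, cheese4, cheese5, cheese6 only 4 to 6 are there at a start; the rules pass over those that are not, and their reading is None.
At some moment in a run one of cheese1, cheese2, cheese3, cheese4, cheese5, cheese6 may be knocked a few centimetres aside while the robot is not near it.
It also fails if it takes over 210 s, if anything falls off the work surface, if the arm or the gripper's body presses on something with over 40 N, if the wrist force passes 120 N, or if a joint passes its speed limit or range.

## Robot

A 6-joint arm with a two-finger parallel gripper is mounted at the origin on the work surface. World frame = base frame: x ahead of the robot, y to its left, z up, the work surface at z = 0. Lengths are in m, angles in rad, forces in N, time in s.
With the tool pointing down it reaches from about 0.35 to 0.8 m from the base axis. Payload 7.3 kg.
Tool frame: the origin (TCP) lies between the finger pads; the fingertips stand 25 mm ahead of it and the grasp point (between the pads) lies 6 mm ahead of it (r.tip_extent is the distance from the TCP to the fingertips, in m); z points along the fingers, y is the direction in which the jaws open and shut (so a half turn about z gives the same grasp; the last joint's range is limited). The gripper opens to 85 mm and grips with 20 to 120 N. Pads are 22 mm wide; open, the fingers measure 114 mm over their backs; the gripper's body (76 mm by 85 mm) begins 54 mm behind the grasp point. The pads swing forward as they close: fully open they stand 13 mm farther back than shut.
Start: joints at [1.109, 0.342, 1.524, -0, 1.275, -0.146], TCP at [0.163, 0.499, 0.256] pointing down, gripper open.
Joint ranges: [-2.53, 2.53], [-0.77, 2.02], [0.04, 2.7], [-1, 4.14], [0.28, 2.66], [-3.11, 3.11]. Speed limits (rad/s): [2.57, 2.57, 3.14, 3.14, 3.14, 3.14].

## Interface

Orientations are given as a unit quaternion [x, y, z, w].
In Python, from workcell import r, command_gripper, optics gives the robot as it stands. The module is installed in compiled form; this text tells all that it offers. Calls block until the motion is done:
- r.reach(position, orientation): joint-space move of the TCP to a pose.
- r.move_straight(position, orientation=None, speed=0.15, max_force=None): straight line of the TCP; orientation=None keeps the orientation; speed is the mean speed in m/s. With max_force (N) it stops when the force on the tool has changed by that much, and returns True; else False.
- r.movej(angles): joint-space move.
- command_gripper(opening, force=None): finger opening in m; force is the grip in N (None keeps the last); returns when the fingers have stopped.
- r.hold(seconds).
- r.solve_ik(position, orientation): joint angles nearest the present ones, or None.
- r.read_state(): the state.
- optics.get_image(name): name is "scene" or "top" or "wrist"; returns (picture, depth): 400x640x3 uint8, red, green, blue; 400x640 float32, m along the optical axis (not along the pixel's ray), 0 where there is no reading.
- optics.camera_model(name): a dict with "K" (3x3 intrinsics, pixels), "k1" (the pictures are not rectified: a ray, as slopes to the right and down, at radius r is drawn at 1 + k1 r^2 times it, then the intrinsics apply), "R" (3x3) and "t" (3): a world point X has camera coordinates R X + t; the wrist camera has in their place "tool_from_camera" (4x4, takes a point from camera to tool coordinates, whose origin is the TCP and whose axes are the flange's). Camera axes: x right, y down, z forward; pixel columns grow to the right and rows downward; lengths in m; the calibration is good to about 2 mm. A picture is of the moment at which its call begins: read the wrist's pose just before it. camera_model takes no time and is no camera call.
A pose or a line that the arm cannot do raises r.PlanningError and nothing moves.
- r.finish_job(): hands the job in, once; it reports no verdict.
The state is a dict: "time_s": time; "joint_positions": joint angles; "dq": joint speeds; "tau": joint torques, N m; "eef_pos": TCP position; "eef_rot": TCP orientation; "contact_force": force on the tool from outside, world axes, zero at the start; "torque": the same for the moment, N m; "grip_width": finger opening in m.
Only numpy, scipy, OpenCV 4.12 (cv2) and the standard library are available. Lean on these libraries where they do the work, as an engineer would, in place of code of your own. Each camera call takes 0.05 s, during which the arm holds its last target.

## Working session

There is one attempt and no reset: what is moved stays moved. The work goes in short steps, each a Python script; the robot and the scene stay as the last script left them, time stands still between calls to the robot, and variables do not carry over. Pictures are saved under pics/ and viewed, and the job is handed in when it is done.

```bash
mkdir -p pics; python3 - <<'E'
from workcell import r, command_gripper, optics
import cv2,numpy as np
for n in ["scene","top"]:
    im,d=optics.get_image(n)
    cv2.imwrite(f"pics/{n}0.png",im[:,:,::-1]); np.savez(f"{n}0.npz",im=im,d=d)
    m=optics.camera_model(n); print(n,{k:np.round(np.array(v),4).tolist() for k,v in m.items()})
m=optics.camera_model("wrist");print(m)
s=r.read_state();print(s)
E
```

```text
scene {'K': [[431.4494, 0.0, 324.2217], [0.0, 431.4494, 197.2477], [0.0, 0.0, 1.0]], 'k1': 0.031, 'R': [[-0.236, 0.9717, -0.0011], [0.8221, 0.1991, -0.5335], [-0.5182, -0.1268, -0.8458]], 't': [0.1137, -0.3139, 1.5292]}
top {'K': [[363.6397, 0.0, 322.3572], [0.0, 363.6397, 194.3344], [0.0, 0.0, 1.0]], 'k1': -0.074, 'R': [[-0.0023, -0.9997, 0.0252], [-0.9897, -0.0013, -0.1435], [0.1435, -0.0253, -0.9893]], 't': [-0.0079, 0.4895, 1.1029]}
{'K': array([[291.54273549,   0.        , 323.09137003],
       [  0.        , 291.54273549, 204.92974022],
       [  0.        ,   0.        ,   1.        ]]), 'k1': -0.010202750049447398, 'tool_from_camera': array([[-9.96365722e-05, -9.44752010e-01, -3.27785952e-01,
         8.45479553e-02],
       [ 9.99999590e-01, -3.89230219e-04,  8.17879772e-04,
        -2.75111533e-04],
       [-9.00277757e-04, -3.27785736e-01,  9.44751661e-01,
        -1.18115278e-01],
       [ 0.00000000e+00,  0.00000000e+00,  0.00000000e+00,
         1.00000000e+00]])}
{'time_s': 0.1, 'joint_positions': array([ 1.10897872e+00,  3.42621458e-01,  1.52489931e+00, -1.94178063e-05,
        1.27541833e+00, -1.45984000e-01]), 'dq': array([ 0.00050347, -0.00028981, -0.00142952,  0.00020705,  0.00033299,
        0.00046484]), 'tau': array([ 2.54284700e-03, -4.34441257e+01, -2.46490341e+01, -2.36834712e-04,
        4.68001686e-03, -2.82471962e-05]), 'eef_pos': array([0.16290145, 0.49875034, 0.25571958]), 'eef_rot': array([ 1.57258441e-01,  9.87557254e-01, -6.45151525e-04, -1.92597015e-04]), 'contact_force': array([ 0.06054107,  0.05794002, -0.47590128]), 'torque': array([ 0.01844259, -0.05710507, -0.01721658]), 'grip_width': 0.08540953695033816}
```

View pics/scene0.png

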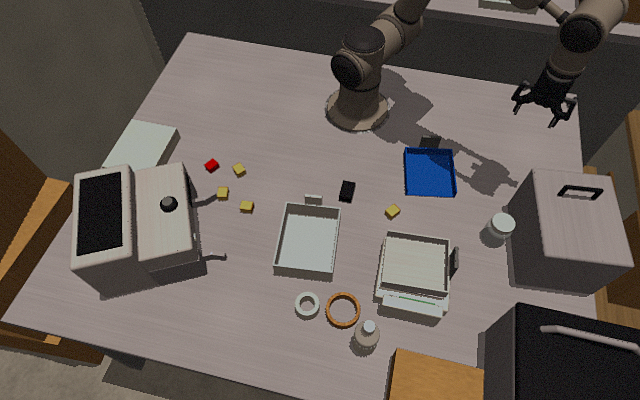

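View pics/top0.png

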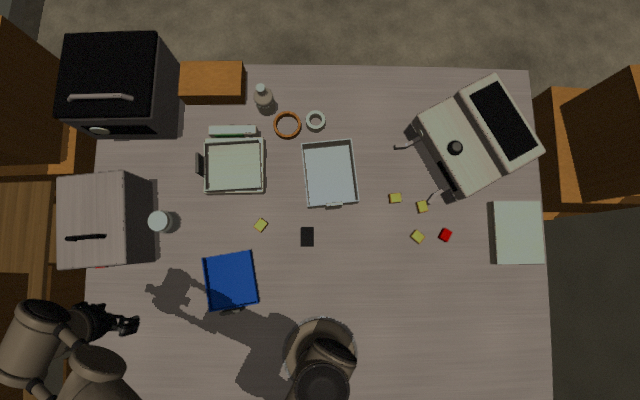

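The scene view shows cheeses near (239,170), (222,193), (247,207) and (392,211). In the top view they are at (418,237), (422,207), (395,198) and (261,225). Look-alikes in the top view:
- **Red block:** (445,235), a decoy.
- **Blue pan:** (230,280), a decoy.
- **Black block:** (307,237), not part of the job.

The aluminium pan on the scale is at (233,165), its tab at (200,163). The tub is at (330,173) and the sealer button at (455,148).

```bash
cat > h.py <<'E'
from workcell import r, command_gripper, optics
import cv2,numpy as np
from scipy.spatial.transform import Rotation as Ro
def cam(n,state=None):
    m=optics.camera_model(n)
    if n=="wrist":
        T=np.eye(4);T[:3,:3]=Ro.from_quat(state["eef_rot"]).as_matrix();T[:3,3]=state["eef_pos"]
        C=T@np.array(m["tool_from_camera"])
    else:
        W=np.eye(4);W[:3,:3]=m["R"];W[:3,3]=m["t"];C=np.linalg.inv(W)
    return np.array(m["K"]),m["k1"],C
def px2w(c,px,z=None,depth=None):
    K,k1,C=c
    px=np.array(px,float).reshape(-1,1,2)
    u=cv2.undistortPoints(px,K,np.array([k1,0,0,0.])).reshape(-1,2)
    d=np.c_[u,np.ones(len(u))]
    if depth is not None: return (d*np.array(depth).reshape(-1,1))@C[:3,:3].T+C[:3,3]
    w=d@C[:3,:3].T
    s=(z-C[2,3])/w[:,2]
    return C[:3,3]+w*s[:,None]
def cloud(c,D):
    v,u=np.mgrid[0:400,0:640]
    return px2w(c,np.stack([u,v],-1).reshape(-1,2),depth=D.reshape(-1)).reshape(400,640,3)
def shot(n,name=None):
    s=r.read_state(); im,d=optics.get_image(n)
    if name: cv2.imwrite(f"pics/{name}.png",im[:,:,::-1])
    return im,d,cam(n,s)
def cheeses(im,d,c,hsvlo=(20,70,60),hsvhi=(40,255,255),ztop=None,amin=25):
    hsv=cv2.cvtColor(im,cv2.COLOR_RGB2HSV)
    m=cv2.inRange(hsv,hsvlo,hsvhi)
    P=cloud(c,d); out=[]
    n,l,st,ce=cv2.connectedComponentsWithStats(m)
    for i in range(1,n):
        if st[i,4]<amin: continue
        q=P[(l==i)&(d>0)]
        if len(q)<10: continue
        zt=np.percentile(q[:,2],90)
        t=q[q[:,2]>zt-0.008]
        rc=cv2.minAreaRect((t[:,:2]*1000).astype(np.float32))
        out.append((ce[i].round(),st[i,4],np.array(rc[0])/1000,np.array(rc[1]),rc[2],zt))
    return out
def down(yaw):
    "jaw axis (tool y) at angle yaw in the world xy"
    y=np.array([np.cos(yaw),np.sin(yaw),0]);z=np.array([0,0,-1.]);x=np.cross(y,z)
    return Ro.from_matrix(np.c_[x,y,z]).as_quat()
E
python3 - <<'E'
from h import *
a=np.load("top0.npz");b=np.load("scene0.npz")
for n,x in (("top",a),("scene",b)):
    for o in cheeses(x["im"],x["d"],cam(n)): print(n,o)
im=a["im"]
crop=cv2.resize(im[100:330,180:560],None,fx=2.1,fy=2.1,interpolation=cv2.INTER_CUBIC)
cv2.imwrite("pics/topcrop.png",crop[:,:,::-1])
P=cloud(cam("top"),a["d"])
for px in [(456,148),(233,165),(200,163),(330,173),(333,205),(350,250),(307,237),(160,220)]: print(px,P[px[1],px[0]].round(3))
E
```

```text
top (array([396., 197.]), np.int32(102), array([ 0.48240298, -0.24132797]), array([29.07914734, 36.44210434]), 6.377315998077393, np.float64(0.028756473158704887))
top (array([422., 206.]), np.int32(108), array([ 0.45487619, -0.32636087]), array([33.96278381, 31.08315277]), 13.545045852661133, np.float64(0.028205257960356157))
top (array([260., 224.]), np.int32(110), array([0.39654105, 0.18609612]), array([30.1666851 , 34.73728561]), 54.09938049316406, np.float64(0.028194669042922137))
top (array([417., 236.]), np.int32(110), array([ 0.35775131, -0.30589786]), array([34.53170776, 30.29950333]), 48.27791976928711, np.float64(0.028478325427560368))
scene (array([239., 168.]), np.int32(96), array([ 0.3607919 , -0.30611124]), array([38.66722107, 28.37047958]), 47.905757904052734, np.float64(0.02833216063397781))
scene (array([222., 192.]), np.int32(103), array([ 0.4555462, -0.3249686]), array([37.77775955, 28.8435936 ]), 13.13479232788086, np.float64(0.028856844211079768))
scene (array([246., 205.]), np.int32(101), array([ 0.48320749, -0.23931036]), array([31.34503937, 32.01054382]), 3.4176392555236816, np.float64(0.028617364388857203))
scene (array([392., 210.]), np.int32(109), array([0.39856091, 0.18737375]), array([29.25908852, 38.60890198]), 58.50019836425781, np.float64(0.02849052321113419))
(456, 148) [ 0.599 -0.381  0.189]
(233, 165) [0.575 0.267 0.068]
(200, 163) [0.568 0.35  0.128]
(330, 173) [ 0.564 -0.034  0.004]
(333, 205) [ 0.448 -0.037  0.107]
(350, 250) [ 0.316 -0.097 -0.002]
(307, 237) [0.357 0.04  0.027]
(160, 220) [0.404 0.474 0.091]
```

View pics/topcrop.png

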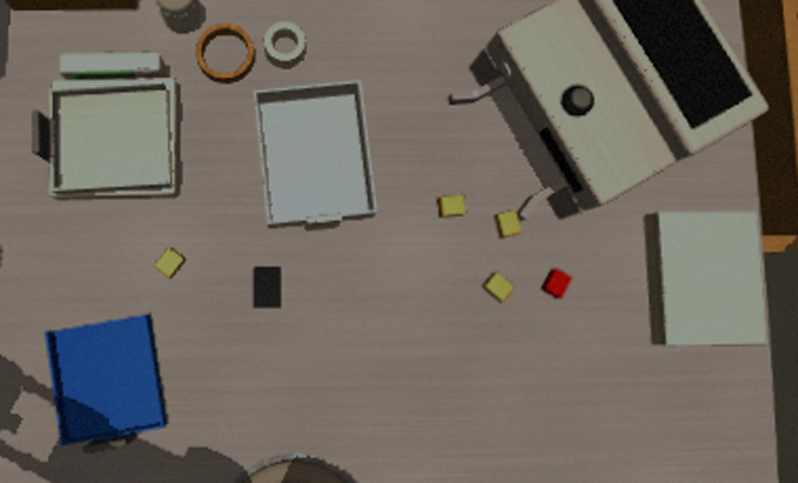

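```bash
python3 - <<'E'
from h import *
def rect(q,name):
    rc=cv2.minAreaRect((q[:,:2]*1000).astype(np.float32)); print(name,len(q),np.round(rc[0],1),np.round(rc[1],1),round(rc[2],2),np.round(q[:,2].mean(),3))
for n in ("top","scene"):
    a=np.load(n+"0.npz");im=a["im"];P=cloud(cam(n),a["d"]);X,Y,Z=P[...,0],P[...,1],P[...,2]
    print(n)
    def box(x0,x1,y0,y1,z0,z1): 
        m=(X>x0)&(X<x1)&(Y>y0)&(Y<y1)&(Z>z0)&(Z<z1)&(a["d"]>0); return P[m]
    rect(box(.4,.75,-.2,.12,.055,.075),"tub rim")
    rect(box(.4,.75,-.2,.12,.095,.11),"tub tab")
    rect(box(.42,.75,.15,.38,.085,.1),"pan rim")
    rect(box(.42,.75,.15,.40,.13,.15),"pan tab")
    rect(box(.42,.75,.12,.38,.06,.068),"pan floor")
    rect(box(.42,.75,.12,.38,.04,.05),"base")
    rect(box(.4,.9,-.7,-.2,.155,.17),"head top")
    rect(box(.4,.9,-.7,-.2,.182,.195),"button")
    rect(box(.4,.9,-.7,-.2,.020,.04),"rails")
    hsv=cv2.cvtColor(im,cv2.COLOR_RGB2HSV)
    m=((hsv[...,0]<8)|(hsv[...,0]>172))&(hsv[...,1]>180)&(hsv[...,2]>80)&(Y>-.5)&(Y<-.2)&(X<.5)&(X>.2)
    rect(P[m],"red")
E
```

```text
top
tub rim 370 [551.5 -30.3] [211.1 160.3] 6.21 0.064
tub tab 61 [451.8 -40.6] [ 9.8 48.2] 6.0 0.104
pan rim 334 [572.5 271.7] [152.4 171.1] 3.91 0.093
pan tab 108 [566.7 354.6] [59.9 11.5] 3.8 0.142
pan floor 2249 [595.2 268.1] [198.3 163.2] 3.16 0.064
base 478 [594.7 272.6] [204.7 188.5] 1.39 0.044
head top 4053 [ 616.1 -402.5] [280.2 138.3] 28.91 0.165
button 363 [ 654.1 -476.9] [282.8 239.1] 30.78 0.189
rails 586 [ 556.2 -401.6] [338.7 264.5] 81.76 0.028
red 95 [ 363.4 -398.6] [28.3 33.6] 58.3 0.025
scene
tub rim 589 [555.4 -28.2] [209.3 160. ] 6.12 0.064
tub tab 75 [455.2 -38.5] [11.5 45.5] 5.22 0.103
pan rim 523 [572.6 272.2] [154.7 173.1] 4.14 0.092
pan tab 114 [569.4 353.8] [58.5  9.9] 5.02 0.142
pan floor 2803 [603.4 274. ] [208.8 171.2] 3.65 0.064
base 777 [603.1 272.9] [206.7 188.2] 1.23 0.045
head top 4788 [ 650.2 -460.8] [283.5 267.5] 28.29 0.165
button 522 [ 693.5 -484. ] [217.  286.1] 72.24 0.189
rails 886 [ 603.1 -371.4] [435.9 323.1] 5.14 0.029
red 86 [ 361.6 -397.2] [28.  46.3] 64.3 0.025
```

The depth gives poses directly:
- **Pan:** about (.574,.267), yaw about 4°.
- **Tub:** about (.558,-.029), yaw about 6°.
- **Sealer:** yaw about -61°.

Next is a close look at the cheese cluster with the wrist camera.

```bash
python3 - <<'E'
from h import *
r.reach([.42,-.22,.33],down(0.3))
im,d,c=shot("wrist","w1")
np.savez("w1.npz",im=im,d=d,C=c[2])
for o in cheeses(im,d,c,amin=100): print(o)
P=cloud(c,d);X,Y,Z=P[...,0],P[...,1],P[...,2]
m=(d>0)&(Z>.02)&(Z<.034)&(X<.62)&(Y<-.15)
cv2.imwrite("pics/w1m.png",(m*255).astype(np.uint8))
print(r.read_state()["time_s"])
E
```

```text
(array([269., 208.]), np.int32(374), array([ 0.36094812, -0.30874841]), array([33.77058029, 28.79236603]), 48.07129669189453, np.float64(0.027194890942091283))
(array([326., 238.]), np.int32(229), array([ 0.45716473, -0.32946497]), array([33.72695923, 29.2393856 ]), 15.400087356567383, np.float64(0.027092986186470568))
2.8583
```

View pics/w1.png

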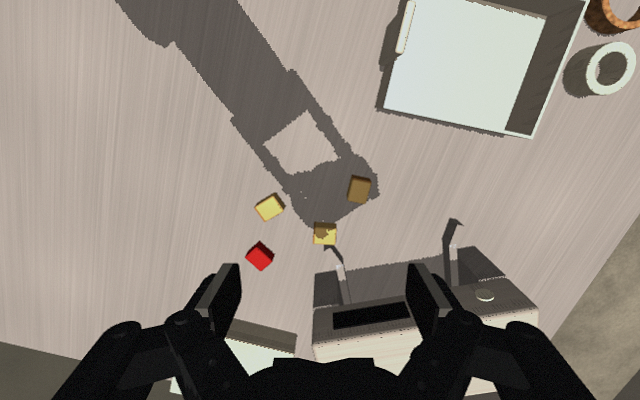

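View pics/w1m.png

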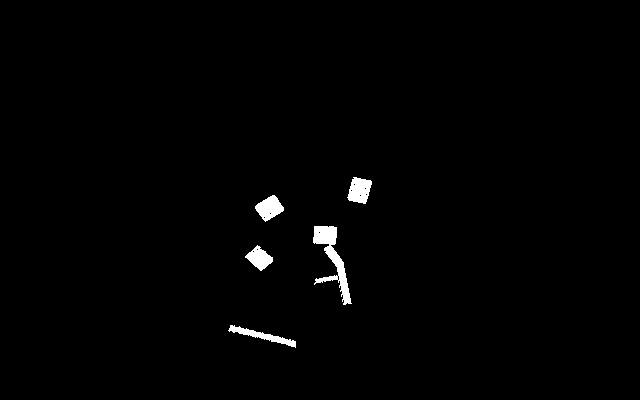

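The wrist view shows three cheeses at (269,208), (325,235) and (360,190), with the red decoy at (259,257). The rail's flare end touches the cheese at (325,235), so I'll pinch that one along the jaw axis, clear of the rail. Shadows shift the colours, so I'll mask on height and hue together.

```bash
cat >> h.py <<'E'
PAN=np.array([.574,.267]);PYAW=np.radians(4)
def det(im,d,c,zlo=.018,zhi=.034,amin=25):
    P=cloud(c,d);hsv=cv2.cvtColor(im,cv2.COLOR_RGB2HSV)
    m=(d>0)&(P[...,2]>zlo)&(P[...,2]<zhi)&(hsv[...,0]>=11)&(hsv[...,0]<=40)&(hsv[...,1]>100)
    n,l,st,ce=cv2.connectedComponentsWithStats(m.astype(np.uint8)); out=[]
    for i in range(1,n):
        if st[i,4]<amin: continue
        q=P[l==i]; rc=cv2.minAreaRect((q[:,:2]*1000).astype(np.float32))
        if not (20<min(rc[1]) and max(rc[1])<50): continue
        xy=np.array(rc[0])/1000
        w,h=rc[1]; a=np.radians(rc[2])  # w side along a
        out.append(dict(px=ce[i].round(),xy=xy,size=np.round(rc[1]),long=a if w>h else a+np.pi/2,short=a+np.pi/2 if w>h else a))
    return out
def best(p,yaw):
    q0=r.read_state()["joint_positions"];c=[]
    for k in (-2,-1,0,1,2):
        o=down(yaw+k*np.pi); q=r.solve_ik(p,o)
        if q is not None: c.append((abs(np.array(q)-q0)[[0,3,5]].max()+abs(q[5])*.3,k,o))
    return min(c,key=lambda t:t[:2])[2]
def pick(xy,axis="short",op=.06,yaw=None):
    im,d,c=shot("top"); D=det(im,d,c)
    if D:
        e=min(D,key=lambda e:np.hypot(*(e["xy"]-xy)))
        if np.hypot(*(e["xy"]-xy))<.08: xy=e["xy"]; y0=e[axis]
        else: y0=0 if yaw is None else yaw
    if yaw is not None:y0=yaw
    command_gripper(op)
    p=[*xy,.15]; r.reach(p,best(p,y0))
    im,d,c=shot("wrist"); D=det(im,d,c,amin=300)
    e=min(D,key=lambda e:np.hypot(*(e["xy"]-xy))); print("refine",xy.round(4),e["xy"].round(4),e["size"],np.degrees(e[axis]).round())
    if np.hypot(*(e["xy"]-xy))>.03: raise SystemExit("jump")
    p=[*e["xy"],.15]; yw=e[axis] if yaw is None else yaw
    o=best(p,yw); r.reach([*e["xy"],.08],o)
    hit=r.move_straight([*e["xy"],.030],speed=.08,max_force=12)
    command_gripper(0.0,40)
    w=r.read_state()["grip_width"]; print("hit",hit,"w",round(w,4))
    r.move_straight([*e["xy"],.17],speed=.2)
    print("w",round(r.read_state()["grip_width"],4),r.read_state()["time_s"])
def panpt(x,y):
    c,s=np.cos(PYAW),np.sin(PYAW); return PAN+[c*x-s*y,s*x+c*y]
def place(x,y):
    p=panpt(x,y);o=best([*p,.2],PYAW+np.pi/2)
    r.reach([*p,.2],o); r.move_straight([*p,.098],speed=.12,max_force=10)
    w=r.read_state()["grip_width"]; command_gripper(w+.018)
    r.move_straight([*p,.2],speed=.2); print(r.read_state()["time_s"])
E
python3 - <<'E'
from h import *
pick(np.array([.457,-.329]),axis="long",op=.06)
im,d,c=shot("wrist","g1"); shot("scene","g1s")
E
```

```text
refine [ 0.457 -0.329] [ 0.4561 -0.3285] [36. 33.] 13.0
hit False w 0.0349
w 0.0348 6.5417
```

View pics/g1.png

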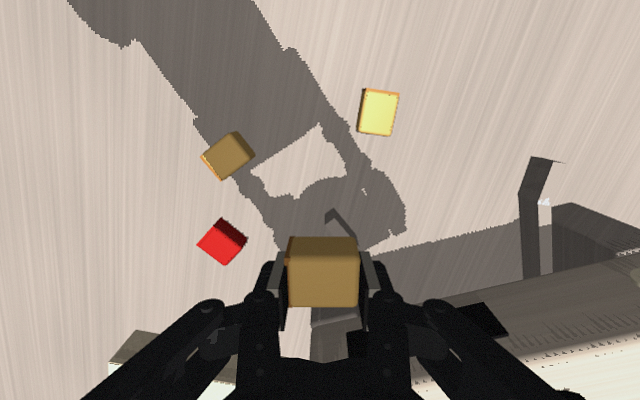

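The cheese is held square in the jaws at (322,270), and the rail has not moved. I'll place it in the pan and go on to the next.

```bash
python3 - <<'E'
from h import *
place(-25,-.038) if 0 else place(-.025,-.038)
shot("wrist","p1")
pick(np.array([.482,-.24]))
place(.025,-.038)
shot("wrist","p2")
E
```

```text
10.65
refine [ 0.4817 -0.2397] [ 0.4838 -0.2407] [29. 37.] 5.0
hit False w 0.0289
w 0.0291 15.15
18.9
```

View pics/p2.png

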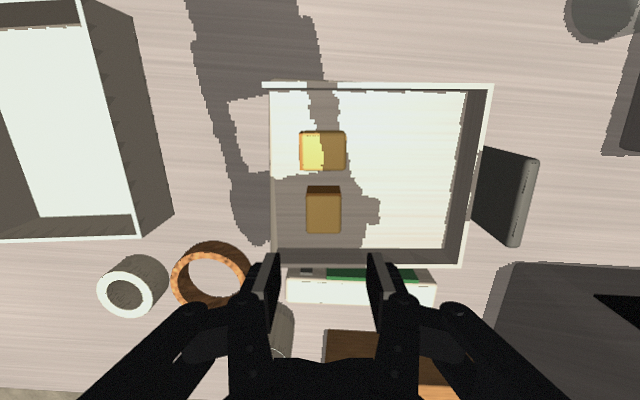

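Both chunks lie in the pan, at (322,150) and (323,210). Next are the remaining two.

```bash
python3 - <<'E'
from h import *
pick(np.array([.398,.187]))
place(-.025,.028)
pick(np.array([.36,-.307]))
place(.025,.028)
shot("wrist","p4")
p=[.45,.1,.3];r.reach(p,best(p,0.))
im,d,c=shot("top","t4"); shot("scene","s4")
for e in det(im,d,c):print(e)
np.savez("top4.npz",im=im,d=d)
E
```

```text
refine [0.3954 0.1864] [0.3965 0.1864] [29. 36.] 52.0
hit False w 0.0291
w 0.0292 22.5917
25.3417
refine [ 0.3578 -0.3071] [ 0.3608 -0.3095] [37. 29.] 139.0
hit False w 0.0289
w 0.0292 30.3667
34.6583
```

View pics/p4.png

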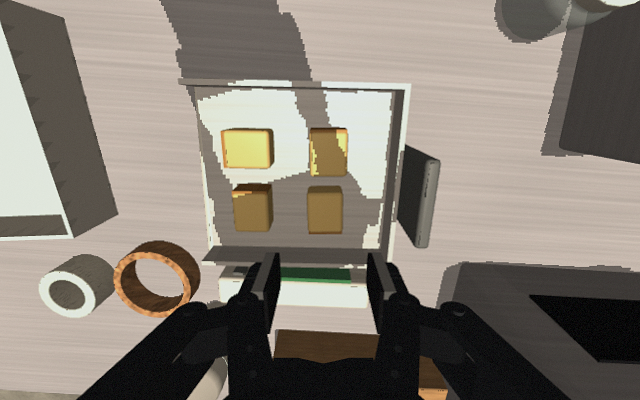

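View pics/t4.png

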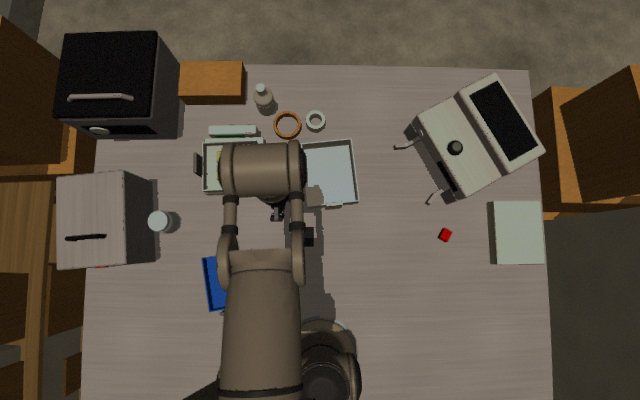

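View pics/s4.png

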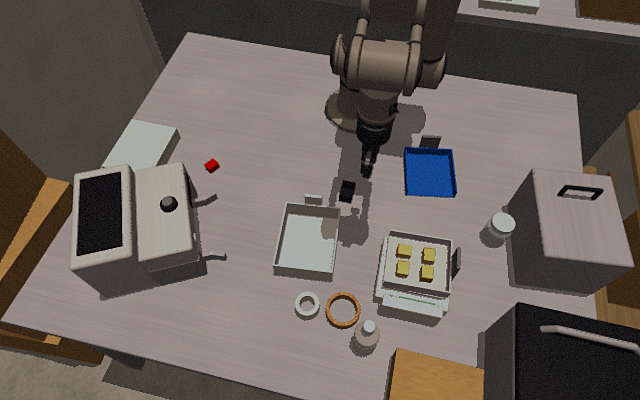

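All four chunks lie in the pan, seen at (404,250), (428,255), (403,268) and (427,272) in the scene view, and none are left on the bench. Next I'll find the pan tab with the wrist camera and check the IK for the tip.

```bash
python3 - <<'E'
from h import *
p=[.568,.354,.29];o=best(p,PYAW+np.pi/2);r.reach(p,o); command_gripper(.05,80)
im,d,c=shot("wrist","tab")
P=cloud(c,d)
def rect(m,n):
    q=P[m]; rc=cv2.minAreaRect((q[:,:2]*1000).astype(np.float32)); print(n,len(q),np.round(rc[0],1),np.round(rc[1],1),round(rc[2],2))
X,Y,Z=P[...,0],P[...,1],P[...,2]
rect((d>0)&(Z>.138)&(Z<.15)&(abs(X-.568)<.06)&(abs(Y-.354)<.04),"tab")
rect((d>0)&(Z>.088)&(Z<.098)&(abs(X-.57)<.1)&(Y>.17)&(Y<.36),"rim")
print("o",o,r.read_state()["joint_positions"].round(2),r.read_state()["time_s"])
E
```

```text
tab 617 [566.8 360.5] [58.4 10. ] 2.72
rim 5120 [572.5 275.8] [149.8 170.6] 2.68
o [-0.0348995   0.99939083  0.          0.        ] [ 0.44  0.6   1.01 -0.    1.53 -1.2 ] 37.4417
```

View pics/tab.png

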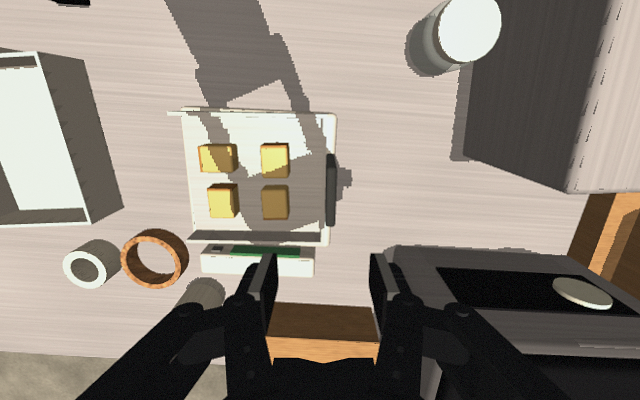

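```bash
python3 - <<'E'
from h import *
def rect(P,m,n):
    q=P[m]; rc=cv2.minAreaRect((q[:,:2]*1000).astype(np.float32)); print(n,len(q),np.round(rc[0],1),np.round(rc[1],1),round(rc[2],2))
r.move_straight([.568,.357,.235],down(np.radians(93.2)))
for n in ("wrist","scene","top"):
    im,d,c=shot(n,"tabb_"+n)
    P=cloud(c,d);X,Y,Z=P[...,0],P[...,1],P[...,2]
    m=(d>0)&(Z>.138)&(Z<.15)&(abs(X-.568)<.06)&(abs(Y-.354)<.02)
    if m.sum()>20: rect(P,m,n+"tab")
    rect(P,(d>0)&(Z>.088)&(Z<.098)&(abs(X-.57)<.1)&(Y>.17)&(Y<.38),n+"rim")
# IK of the tip
for th in (0,20,40,50):
  for k in (0,1):
    a=np.radians(th);px=np.array([np.cos(PYAW),np.sin(PYAW),0])
    Rr=Ro.from_rotvec(px*a)*Ro.from_quat(down(PYAW+np.pi/2+k*np.pi))
    q=r.solve_ik([.556,.09,.235],Rr.as_quat()); print(th,k,None if q is None else np.round(q,2))
E
```

```text
wristtab 905 [567.1 360.7] [58.9  9.4] 3.12
wristrim 6986 [572.4 277.6] [150.2 174.8] 2.72
scenetab 101 [569.6 360.8] [59.2 10.9] 2.6
scenerim 921 [572.2 277.7] [152.3 171.2] 2.86
toptab 62 [560.  360.6] [44.5 11.2] 2.04
toprim 654 [571.1 276.3] [153.  170.4] 2.53
0 0 [ 0.02  0.43  1.45 -0.    1.26 -1.62]
0 1 [ 0.02  0.43  1.45 -0.    1.26  1.53]
20 0 [-0.15  0.44  1.48  0.35  1.32 -1.9 ]
20 1 [-0.15  0.44  1.48  0.35  1.32  1.24]
40 0 [-0.3   0.52  1.5   0.65  1.45 -2.13]
40 1 [-0.3   0.52  1.5   0.65  1.45  1.01]
50 0 [-0.36  0.57  1.52  0.77  1.53 -2.23]
50 1 [-0.36  0.57  1.52  0.77  1.53  0.92]
```

View pics/tabb_wrist.png

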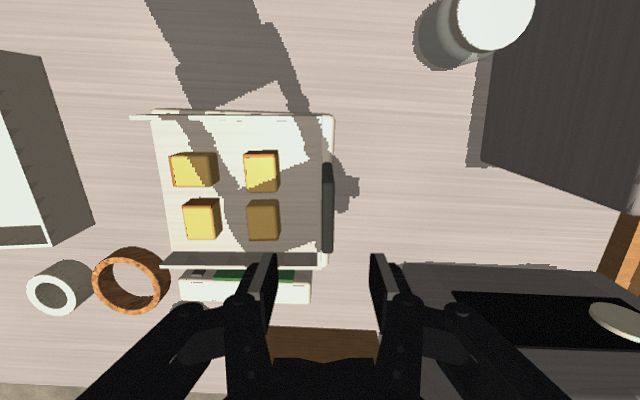

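Placing the chunks nudged the pan about 6 mm, and all three cameras now put the tab at (.568,.3607), yaw about 2.8°. I'll grip it there and lift.

```bash
cat >> h.py <<'E'
TAB=np.array([.568,.3607]);Y0=np.radians(2.8)
TUB=np.array([.558,-.029]);TUBYAW=np.radians(6)
def tcp_for(lip,yaw,th):
    "TCP pose with pan lip at lip (world), pan yaw, tip angle th; grasp as taken upright"
    R=Ro.from_euler("z",yaw)*Ro.from_euler("x",th)
    g=np.array([0,.170,.060]); off=np.array([0,0,.006])
    p=np.array(lip)+R.apply(g+off)
    o=(R*Ro.from_quat(down(np.pi/2))).as_quat()
    return p,o
E
python3 - <<'E'
from h import *
o=down(np.pi/2+Y0)
r.move_straight([*TAB,.18],o)
hit=r.move_straight([*TAB,.130],speed=.08,max_force=15);print(hit)
command_gripper(0,100); print(r.read_state()["grip_width"])
hit=r.move_straight([*TAB,.21],speed=.06)
im,d,c=shot("scene","lift");s=r.read_state();print(s["grip_width"],s["contact_force"],s["torque"],s["time_s"],s["eef_pos"])
for th in (0,20,35,50):
    lip=[*(TUB+Ro.from_euler("z",TUBYAW).apply([0,.035,0])[:2]),.13 if th==0 else .08]
    p,o=tcp_for(lip,TUBYAW if th else Y0,np.radians(th)); print(th,p.round(3),r.solve_ik(p,o))
E
```

```text
False
0.008677469477588453
0.00916913600857905 [ 2.81897719e-03  3.94834494e-01 -4.52321343e+00] [ 0.28555385  0.01595296 -0.03305429] 41.3833 [0.56785068 0.3606125  0.2094593 ]
0 [0.546 0.176 0.196] [ 1.77557692e-01  4.82306603e-01  1.47707664e+00 -4.44089210e-16
  1.18220941e+00 -1.44210785e+00]
20 [0.54  0.142 0.2  ] [-0.05886815  0.45887484  1.55722118  0.36922117  1.20843521 -1.88100134]
35 [0.544 0.107 0.232] [-0.23874214  0.48265839  1.52696074  0.58040499  1.39673279 -2.09552768]
50 [0.548 0.064 0.253] [-0.39528529  0.56181526  1.47842162  0.73787847  1.60755009 -2.24183898]
```

View pics/lift.png

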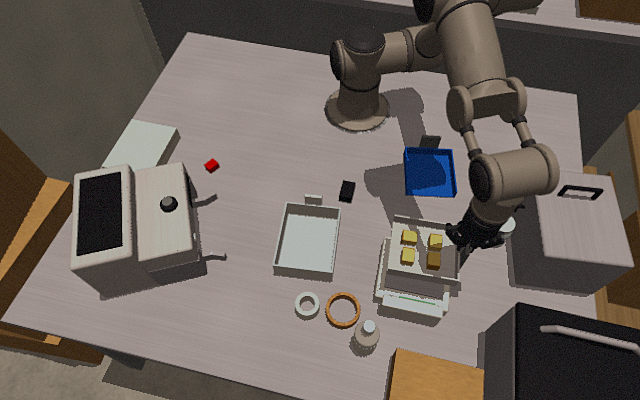

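The pan is held level with all four chunks in it. I'll carry it over the tub and tip it in steps.

```bash
python3 - <<'E'
from h import *
s=r.read_state()["eef_pos"]
lip=[*(TUB+Ro.from_euler("z",TUBYAW).apply([0,.035,0])[:2])]
p,o=tcp_for([*lip,.14],TUBYAW,0); r.move_straight(p,o,speed=.1)
shot("scene","tip0")
for th,z in ((7,.115),(14,.09),(20,.08),(26,.08),(32,.08)):
    p,o=tcp_for([*lip,z],TUBYAW,np.radians(th)); r.move_straight(p,o,speed=.06)
r.hold(.7); shot("scene","tip32")
print(r.read_state()["time_s"],r.read_state()["grip_width"])
E
```

```text
46.2083 0.008655618744973264
```

View pics/tip0.png

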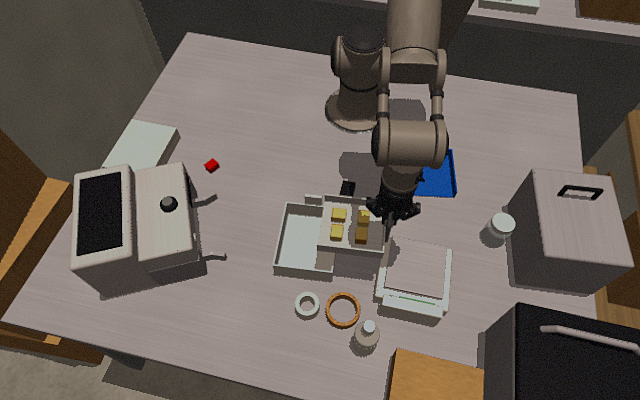

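View pics/tip32.png

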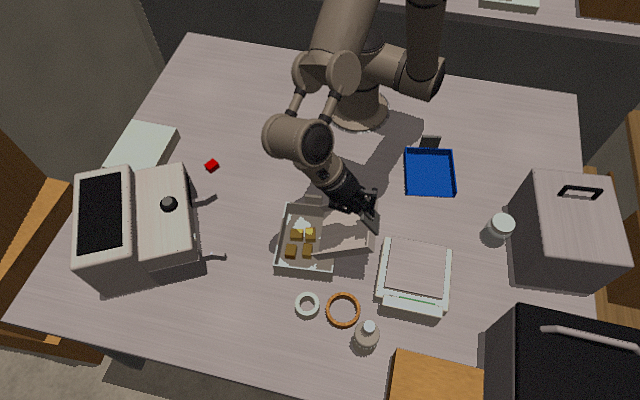

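At 32° all four chunks appear in the tub, around (300,242). I'll tip a little further to be sure, then check.

```bash
python3 - <<'E'
from h import *
lip=[*(TUB+Ro.from_euler("z",TUBYAW).apply([0,.035,0])[:2])]
p,o=tcp_for([*lip,.085],TUBYAW,np.radians(42)); r.move_straight(p,o,speed=.08)
r.hold(.3)
p,o=tcp_for([*lip,.125],TUBYAW,np.radians(25)); r.move_straight(p,o,speed=.12)
p,o=tcp_for([*lip,.17],TUBYAW,0); r.move_straight(p,o,speed=.12)
im,d,c=shot("wrist","emp"); im2,_,_=shot("scene")
cv2.imwrite("pics/emp2.png",cv2.resize(im2[170:310,250:470],None,fx=3.5,fy=3.5)[:,:,::-1])
print(r.read_state()["time_s"])
E
```

```text
48.3
```

View pics/emp.png

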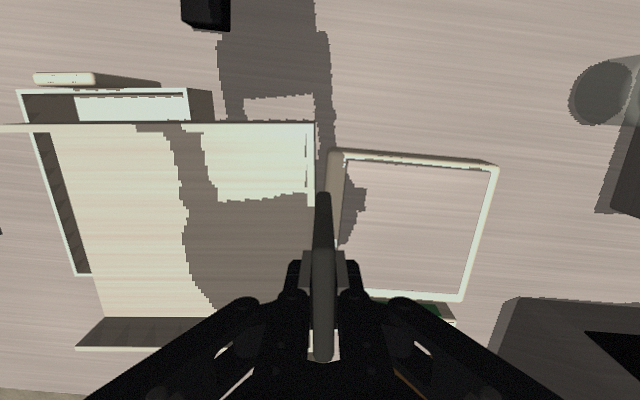

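View pics/emp2.png

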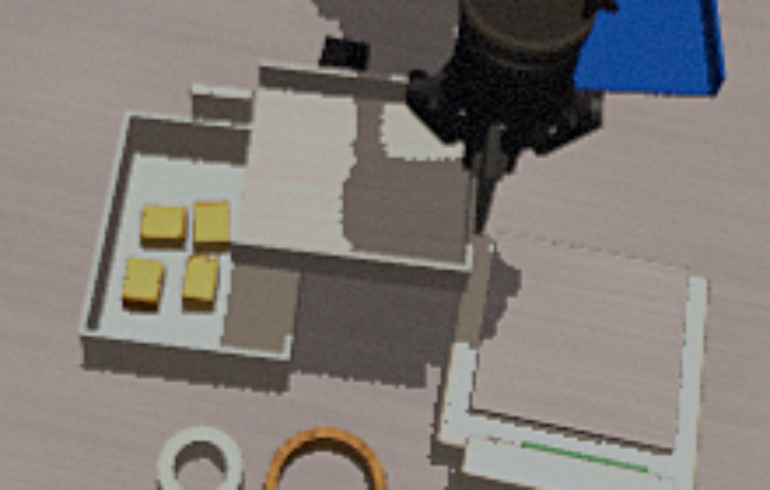

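The pan is empty and all four chunks lie in the tub. With the platform bare, I'll measure it and set the pan back.

```bash
python3 - <<'E'
from h import *
for n in ("wrist","scene","top"):
    im,d,c=shot(n);P=cloud(c,d);X,Y,Z=P[...,0],P[...,1],P[...,2]
    m=(d>0)&(Z>.054)&(Z<.066)&(abs(X-.57)<.1)&(Y>.19)&(Y<.37)
    q=P[m]
    if len(q)>50:
        rc=cv2.minAreaRect((q[:,:2]*1000).astype(np.float32)); print(n,len(q),np.round(rc[0],1),np.round(rc[1],1),round(rc[2],2))
o=down(np.pi/2+Y0)
r.move_straight([*TAB,.23],o,speed=.15)
r.move_straight([*TAB,.15],speed=.1)
hit=r.move_straight([*TAB,.1295],speed=.03,max_force=6); print(hit,r.read_state()["eef_pos"],r.read_state()["contact_force"])
command_gripper(.03); r.hold(.2)
r.move_straight([*TAB,.25],speed=.15)
command_gripper(.05)
p=[.42,.1,.3]; r.reach(p,best(p,0.))
im,d,c=shot("scene","pb");P=cloud(c,d);X,Y,Z=P[...,0],P[...,1],P[...,2]
for nm,z0,z1 in (("rim",.085,.1),("tab",.138,.15)):
    q=P[(d>0)&(Z>z0)&(Z<z1)&(abs(X-.57)<.1)&(Y>.17)&(Y<.38)]
    rc=cv2.minAreaRect((q[:,:2]*1000).astype(np.float32)); print(nm,len(q),np.round(rc[0],1),np.round(rc[1],1),round(rc[2],2),np.percentile(q[:,2],[5,95]))
print(r.read_state()["time_s"])
E
```

```text
wrist 16270 [574.7 271.5] [150.3 149.4] 1.11
scene 2986 [575.6 272.9] [152.7 149.3] 1.01
top 924 [561. 275.] [104.2 140.1] 9.42
True [0.56776748 0.36066767 0.13071092] [-1.33091058 -1.05645995  6.16581672]
rim 516 [571.3 278.3] [154.1 171.5] 2.42 [0.08633764 0.09735388]
tab 106 [567.3 360.8] [61.  10.6] 3.77 [0.14007111 0.14767333]
54.4583
```

View pics/pb.png

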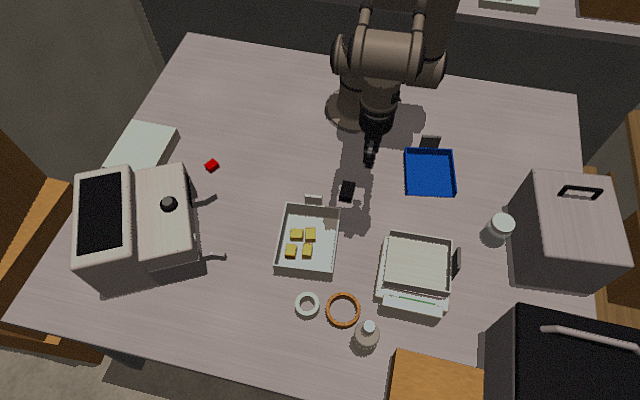

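The pan is back, centred within about 3 mm of the platform. Now I'll measure the tub tab and the sealer closely.

```bash
python3 - <<'E'
from h import *
def rect(q,n):
    rc=cv2.minAreaRect((q[:,:2]*1000).astype(np.float32)); print(n,len(q),np.round(rc[0],1),np.round(rc[1],1),round(rc[2],2))
o=down(np.radians(-61+0))
p=[.50,-.16,.32];o=best(p,np.radians(29));r.reach(p,o)
for n in ("wrist","scene","top"):
    im,d,c=shot(n,"sl_"+n);np.savez("sl_"+n+".npz",im=im,d=d,C=c[2])
    P=cloud(c,d);X,Y,Z=P[...,0],P[...,1],P[...,2];ok=d>0
    # sealer guess frame
    q=P[ok&(Z>.155)&(Z<.172)&(X>.45)&(X<.8)&(Y<-.25)&(Y>-.55)]
    if len(q)>50: rect(q,n+" headtop")
    b=P[ok&(Z>.182)&(Z<.195)&(np.hypot(X-.6,Y+.383)<.03)]
    if len(b)>20: rect(b,n+" button"); print(b.mean(0))
    t=P[ok&(Z>.095)&(Z<.112)&(np.hypot(X-.453,Y+.04)<.05)]
    if len(t)>20: rect(t,n+" tubtab")
    rl=ok&(Z>.022)&(Z<.036)&(np.hypot(X-.563,Y+.315)<.14)&(Y<-.2)
    print(n,"rail pts",rl.sum())
print(r.read_state()["eef_rot"],r.read_state()["time_s"])
E
```

```text
wrist headtop 1859 [ 591.2 -362.4] [284.2  69.1] 38.69
wrist tubtab 493 [454.4 -41.3] [10.  50.1] 6.31
wrist rail pts 376
scene headtop 4765 [ 632.  -428.6] [281.6 193.3] 28.56
scene button 87 [ 607.  -382.3] [27.2 24.4] 10.53
[ 0.60867255 -0.38184426  0.18647725]
scene tubtab 79 [455.4 -38.8] [12.6 46.1] 3.11
scene rail pts 277
top headtop 2298 [ 616.1 -402.5] [280.7 139.3] 29.29
top tubtab 62 [451.8 -40.5] [10.7 47.9] 7.26
top rail pts 25
[ 5.06795894e-01  8.62066069e-01  1.15956742e-04 -2.27698125e-05] 55.6667
```

View pics/sl_wrist.png

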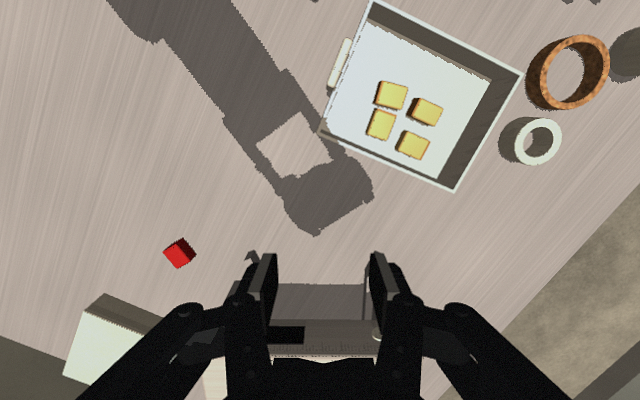

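```bash
python3 - <<'E'
from h import *
p=[.55,-.30,.40];o=best(p,np.radians(29));r.reach(p,o)
n="wrist";im,d,c=shot(n,"sl2");np.savez("sl2.npz",im=im,d=d,C=c[2])
P=cloud(c,d);X,Y,Z=P[...,0],P[...,1],P[...,2];ok=d>0
a=np.radians(-61);ex=np.array([np.cos(a),np.sin(a)]);ey=np.array([-ex[1],ex[0]])
M=np.array([.565,-.316])
u=(P[...,:2]-M)@ex;v=(P[...,:2]-M)@ey
m=ok&(Z>.022)&(Z<.036)&(abs(v)<.15)&(u>-.06)&(u<.1)
for lo in np.arange(-.05,.06,.008):
    k=m&(u>lo)&(u<=lo+.008)
    for sg in (-1,1):
        kk=k&(v*sg>0)
        if kk.sum()>3: print(round(lo,3),sg,kk.sum(),np.round(np.percentile(v[kk],[2,50,98])*1000,1),Z[kk].mean().round(3))
print("u max",np.percentile(u[m],[0,1,99,100]))
b=ok&(Z>.183)&(Z<.193)&(np.hypot(X-.605,Y+.382)<.04)
print(b.sum(),P[b].mean(0))
h=ok&(Z>.155)&(Z<.172)&(u<.08); print("head front u",[ (vv,np.round(np.percentile(u[h&(abs(v-vv)<.01)],[1,5]),4)) for vv in (-.1,-.05,0,.05,.1) if (h&(abs(v-vv)<.01)).sum()>5])
print(r.read_state()["time_s"])
E
```

```text
-0.026 -1 29 [-105.6  -98.6  -93.5] 0.03
-0.026 1 21 [104.3 107.7 115.3] 0.029
-0.018 -1 39 [-104.2  -95.8  -89.7] 0.03
-0.018 1 44 [101.2 107.8 115.3] 0.03
-0.01 -1 41 [-101.   -93.3  -86.6] 0.03
-0.01 1 40 [ 97.7 103.9 111.7] 0.03
-0.002 -1 42 [-97.  -89.9 -83.3] 0.03
-0.002 1 46 [ 94.3 100.8 109. ] 0.03
0.006 -1 33 [-93.5 -86.9 -80.6] 0.03
0.006 1 38 [ 90.6  97.  104.7] 0.03
0.014 -1 39 [-92.7 -87.2 -81. ] 0.03
0.014 1 36 [ 91.2  96.3 101.9] 0.03
0.022 -1 32 [-93.  -86.1 -80.9] 0.03
0.022 1 33 [ 91.1  95.7 102.9] 0.029
0.03 -1 89 [-132.4  -98.6  -81.2] 0.029
0.03 1 91 [ 91.  109.7 141.7] 0.029
0.038 -1 38 [-95.2 -88.6 -81.1] 0.03
0.038 1 37 [ 90.9  98.1 105.1] 0.03
0.046 -1 41 [-95.4 -87.3 -81.1] 0.029
0.046 1 45 [ 90.7  98.7 105.2] 0.03
0.054 -1 27 [-95.3 -87.8 -81.1] 0.03
0.054 1 32 [ 90.9  96.8 104.9] 0.03
u max [-0.02462543 -0.02184708  0.05886422  0.060153  ]
329 [ 0.60673104 -0.38264164  0.18684424]
head front u [(-0.1, array([0.0342, 0.0351])), (-0.05, array([0.0346, 0.0352])), (0, array([0.0348, 0.0352])), (0.05, array([0.0352, 0.0359])), (0.1, array([0.0357, 0.0364]))]
56.4333
```

View pics/sl2.png

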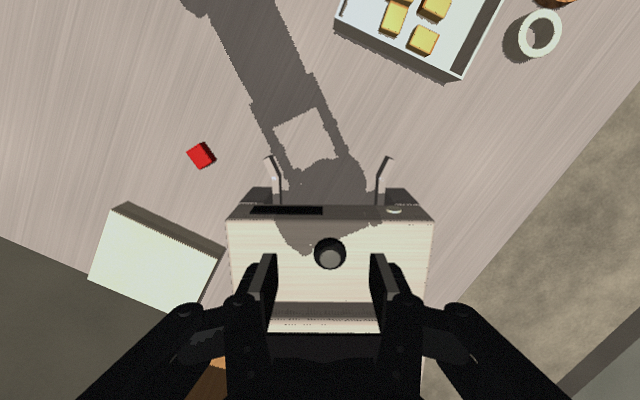

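The rails are parallel to within 0.5° at yaw -61.1°, and the mouth comes out at about (.5706,-.3169). I'll grip the tub tab, slide the tub to a staging pose in front of the mouth, and look again before entering.

```bash
cat >> h.py <<'E'
M=np.array([.5706,-.3169]);SY=np.radians(-61.1);EX=np.array([np.cos(SY),np.sin(SY)]);EY=np.array([-EX[1],EX[0]])
def tubtcp(c,yaw,z=.095):
    p=np.array(c)-.105*np.array([np.cos(yaw),np.sin(yaw)]); return np.array([*p,z])
E
python3 - <<'E'
from h import *
Y=np.radians(6.2);tab=np.array([.4545,-.0408]);c0=tab+.105*np.array([np.cos(Y),np.sin(Y)])
c1=M-.150*EX; c2=M+.036*EX
a=np.load("top4.npz");P=cloud(cam("top"),a["d"])
for px in ((316,112),(287,112),(304,121),(273,125)): print(px,P[px[1],px[0]].round(3))
for k in (0,1):
    for c,y in ((c0,Y),((c0+c1)/2,(Y+SY)/2),(c1,SY),(c2,SY)):
        for z in (.095,.2):
            q=r.solve_ik(tubtcp(c,y,z),down(y+k*np.pi)); print(k,z,None if q is None else np.round(q,2))
E
```

```text
(316, 112) [0.757 0.012 0.043]
(287, 112) [0.761 0.106 0.03 ]
(304, 121) [ 0.742  0.052 -0.002]
(273, 125) [0.718 0.151 0.027]
0 0.095 [-0.26  0.43  1.92 -0.    0.79 -0.37]
0 0.2 [-0.26  0.28  1.79 -0.    1.08 -0.37]
0 0.095 [-0.31  0.41  1.96 -0.    0.77  0.17]
0 0.2 [-0.31  0.25  1.83 -0.    1.06  0.17]
0 0.095 [-0.37  0.43  1.91 -0.    0.8   0.69]
0 0.2 [-0.37  0.28  1.79 -0.    1.08  0.69]
0 0.095 [-0.57  0.63  1.52 -0.    0.99  0.49]
0 0.2 [-0.57  0.52  1.41 -0.    1.22  0.49]
1 0.095 [-0.26  0.43  1.92 -0.    0.79  2.78]
1 0.2 [-0.26  0.28  1.79 -0.    1.08  2.78]
1 0.095 [-0.31  0.41  1.96 -0.    0.77 -2.97]
1 0.2 [-0.31  0.25  1.83 -0.    1.06 -2.97]
1 0.095 [-0.37  0.43  1.91 -0.    0.8  -2.45]
1 0.2 [-0.37  0.28  1.79 -0.    1.08 -2.45]
1 0.095 [-0.57  0.63  1.52 -0.    0.99 -2.65]
1 0.2 [-0.57  0.52  1.41 -0.    1.22 -2.65]
```

```bash
python3 - <<'E'
from h import *
Y=np.radians(6.2);tab=np.array([.4545,-.0408]);c0=tab+.105*np.array([np.cos(Y),np.sin(Y)])
c1=M-.150*EX
command_gripper(.045,80)
r.reach([.45,-.15,.3],down(Y)); r.reach([*tab,.2],down(Y))
hit=r.move_straight([*tab,.095],speed=.1,max_force=12); print(hit)
command_gripper(0,80); s=r.read_state();print(s["grip_width"],s["contact_force"])
for t in np.linspace(0,1,9)[1:]:
    y=Y+(SY-Y)*t; r.move_straight(tubtcp(c0+(c1-c0)*t,y),down(y),speed=.06)
s=r.read_state();print(s["grip_width"],s["contact_force"],s["time_s"])
np.set_printoptions(suppress=True)
for n in ("scene","top","wrist"):
    im,d,c=shot(n,"st_"+n)
    P=cloud(c,d);Z=P[...,2];u=(P[...,:2]-M)@EX;v=(P[...,:2]-M)@EY
    m=(d>0)&(Z>.058)&(Z<.07)&(u>-.27)&(u<-.03)&(abs(v)<.12)
    if m.sum()>50:
        q=np.stack([u[m],v[m]],1)*1000; rc=cv2.minAreaRect(q.astype(np.float32)); print(n,m.sum(),np.round(rc[0],1),np.round(rc[1],1),round(rc[2],2),"v edges",np.percentile(q[:,1],[1,99]).round(1),"umax",np.percentile(q[:,0],99).round(1))
E
```

```text
False
0.008991862191807141 [-0.84028274 -0.28010324  5.59053131]
0.008875381738610553 [ 1.03094329 -1.97314054  5.45382507] 62.2167
scene 421 [-155.1    1.2] [207.1 165. ] 0.11 v edges [-79.9  82.8] umax -51.9
top 190 [-128.5   -1. ] [161.  157.6] 89.37 v edges [-81.2  78.9] umax -49.4
wrist 6562 [-153.1   -0.1] [211.1 161.2] 0.28 v edges [-79.3  80.4] umax -50.4
```

View pics/st_scene.png

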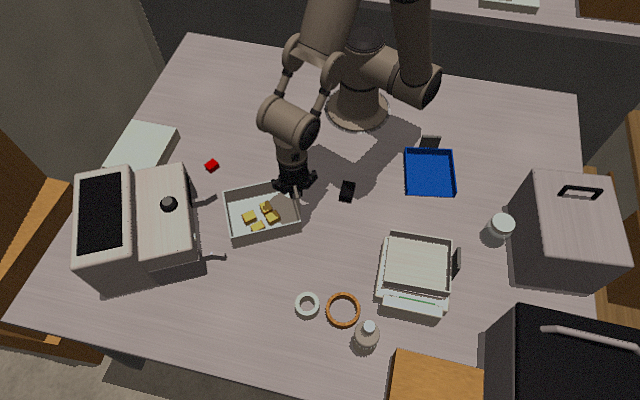

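View pics/st_wrist.png

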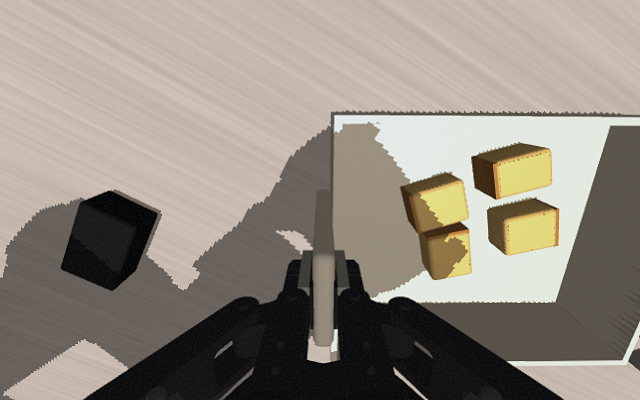

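The tub is aligned with the channel to within 1 mm and 0.3°, with all four chunks inside. I'll slide it in.

```bash
python3 - <<'E'
from h import *
f=lambda:(r.read_state()["contact_force"].round(1),((r.read_state()["eef_pos"][:2]-M)@EX+.105).round(4),r.read_state()["grip_width"])
o=down(SY)
for x in (-.09,-.04,0,.025):
    h=r.move_straight(tubtcp(M+x*EX,SY),o,speed=.08,max_force=25); print(x,h,f())
    if h: break
if not h:
    h=r.move_straight(tubtcp(M+.045*EX,SY),o,speed=.03,max_force=18); print("home",h,f())
r.hold(.2)
shot("scene","in_scene");shot("top","in_top");shot("wrist","in_wrist")
print(f(),r.read_state()["time_s"])
E
```

```text
-0.09 False (array([-4.2,  7.2, 13.1]), np.float64(-0.0916), 0.009120063428231732)
-0.04 False (array([-3.1,  5.1, 11.1]), np.float64(-0.0412), 0.00893305636452351)
0 False (array([-2.3,  3.9,  8.6]), np.float64(-0.0007), 0.008959133155025115)
0.025 False (array([-0.9,  0.8,  6.6]), np.float64(0.025), 0.00904458969786033)
home True (array([-1.1,  2.6,  5.1]), np.float64(0.0363), 0.00887875394653661)
(array([-0. ,  3. ,  5.4]), np.float64(0.0362), 0.008839710548251632) 66.025
```

View pics/in_scene.png

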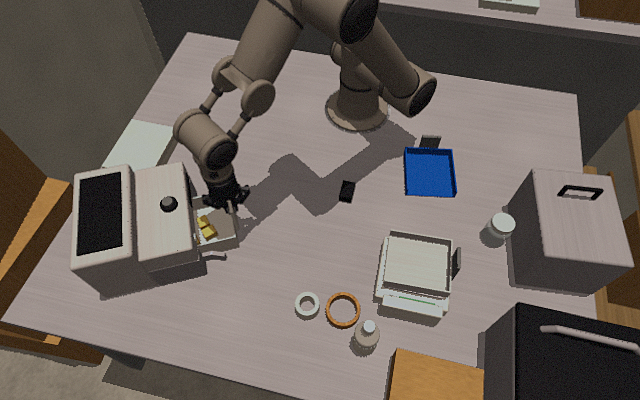

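It stopped at contact with the reading at x = 36 mm, where 35 was expected. I'll push once more to confirm it is the stop, then release and check.

```bash
python3 - <<'E'
from h import *
f=lambda:(r.read_state()["contact_force"].round(1),((r.read_state()["eef_pos"][:2]-M)@EX+.105).round(4))
o=down(SY)
h=r.move_straight(tubtcp(M+.05*EX,SY),o,speed=.02,max_force=25); print("home",h,f())
command_gripper(.035); r.hold(.2); print(f())
p=r.read_state()["eef_pos"]; r.move_straight([p[0],p[1],.25],speed=.15)
p=[.45,-.10,.33];r.reach(p,best(p,SY))
for n in ("scene","top","wrist"):
    im,d,c=shot(n,"rel_"+n)
    P=cloud(c,d);Z=P[...,2];u=(P[...,:2]-M)@EX;v=(P[...,:2]-M)@EY
    for nm,m in (("tab",(d>0)&(Z>.095)&(Z<.112)&(u>-.12)&(u<-.03)&(abs(v)<.06)),("rim",(d>0)&(Z>.058)&(Z<.07)&(u>-.1)&(u<.025)&(abs(v)<.12))):
        if m.sum()>20:
            q=np.stack([u[m],v[m]],1)*1000; rc=cv2.minAreaRect(q.astype(np.float32)); print(n,nm,m.sum(),np.round(rc[0],1),np.round(rc[1],1),round(rc[2],2))
    b=(d>0)&(Z>.182)&(Z<.193)&(np.hypot(u-.075,v)<.03); print(n,"button",b.sum(),P[b].mean(0).round(4) if b.sum() else "")
print(r.read_state()["time_s"])
E
```

```text
home True (array([-2.6,  4. ,  3.8]), np.float64(0.0364))
(array([-0.5,  0.6,  0.7]), np.float64(0.0363))
scene tab 65 [-71.3   3. ] [10.  52.3] 0.12
scene rim 227 [-26.1   1. ] [165.1 100.8] 89.9
scene button 83 [ 0.6085 -0.3822  0.1865]
top button 73 [ 0.6061 -0.3814  0.187 ]
wrist tab 446 [-69.4   1.2] [10.6 47.9] 0.62
wrist rim 1072 [-25.3   1. ] [158.9  99.1] 89.91
wrist button 0 
69.1
```

View pics/rel_wrist.png

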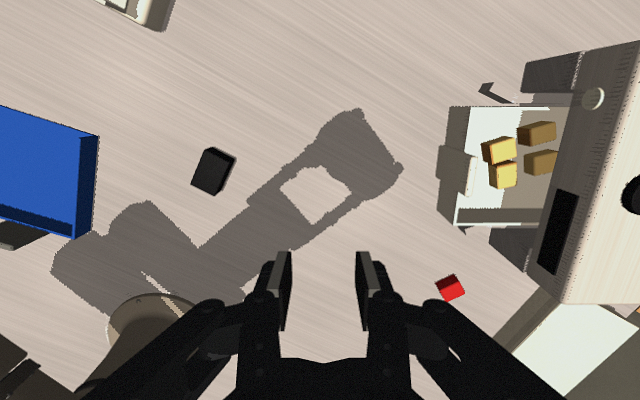

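The tub is home: the tab reads -70 mm in the sealer frame and the second push did not move it. Next I'll press the button.

```bash
python3 - <<'E'
from h import *
print("tip",r.tip_extent)
B=np.array([.607,-.382]); command_gripper(0,40)
p=[*B,.30];o=best(p,SY);r.reach(p,o)
im,d,c=shot("wrist","btn")
P=cloud(c,d);Z=P[...,2];b=(d>0)&(Z>.183)&(Z<.193)&(np.hypot(P[...,0]-B[0],P[...,1]-B[1])<.03);print(b.sum(),P[b].mean(0) if b.sum() else"")
r.move_straight([*B,.222],speed=.1,max_force=15)
h=r.move_straight([*B,.196],speed=.015,max_force=25)
s=r.read_state();print(h,s["eef_pos"],s["contact_force"])
r.hold(.3); s=r.read_state();print(s["eef_pos"],s["contact_force"])
shot("scene","press")
r.move_straight([*B,.30],speed=.1); print(r.read_state()["time_s"])
E
```

```text
tip 0.025
765 [ 0.60890568 -0.38425516  0.18698113]
True [ 0.60697696 -0.38197603  0.20629866] [-1.36552809  0.87581282  5.7585459 ]
[ 0.60698267 -0.38198536  0.20609613] [-1.14624113  0.17320927  5.39097716]
74.4333
```

View pics/btn.png

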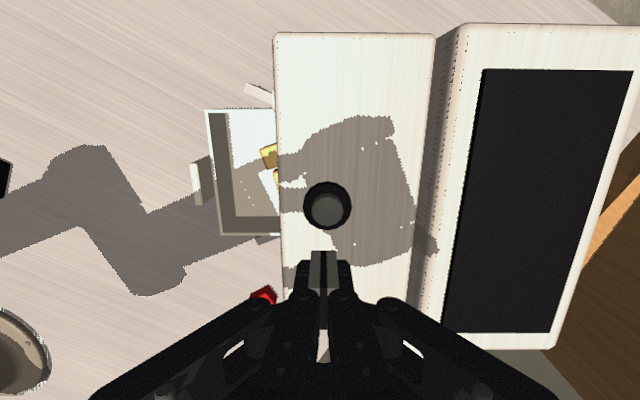

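View pics/press.png

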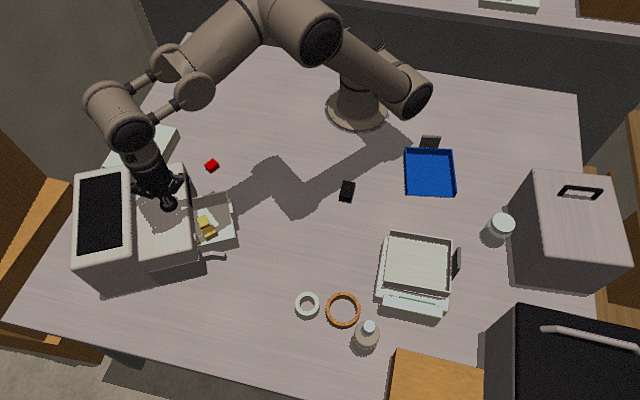

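The tip stopped hard at z = .181, about 6 mm of travel, and then came back up. I'll withdraw, make the final checks and hand in.

```bash
python3 - <<'E'
from h import *
p=[.40,.05,.40];r.reach(p,best(p,0.)); r.hold(.3)
for n in ("scene","top"):
    im,d,c=shot(n,"fin_"+n)
    P=cloud(c,d);Z=P[...,2];u=(P[...,:2]-M)@EX;v=(P[...,:2]-M)@EY
    m=(d>0)&(Z>.095)&(Z<.112)&(u>-.12)&(u<-.03)&(abs(v)<.06)
    if m.sum()>20: print(n,"tab u,v",u[m].mean().round(4),v[m].mean().round(4))
    b=(d>0)&(Z>.18)&(Z<.193)&(np.hypot(u-.075,v)<.012); print(n,"button z",np.median(Z[b]).round(4) if b.sum() else "")
    q=P[(d>0)&(Z>.138)&(Z<.15)&(abs(P[...,0]-.57)<.1)&(P[...,1]>.3)&(P[...,1]<.38)]; print("pan tab",q.mean(0).round(4) if len(q) else "")
print(r.read_state()["time_s"])
E
```

```text
scene tab u,v -0.0715 0.0036
scene button z 0.1868
pan tab [0.5694 0.3606 0.1442]
top tab u,v -0.0713 0.0004
top button z 0.1875
pan tab [0.5656 0.3609 0.1441]
76.6167
```

View pics/fin_scene.png

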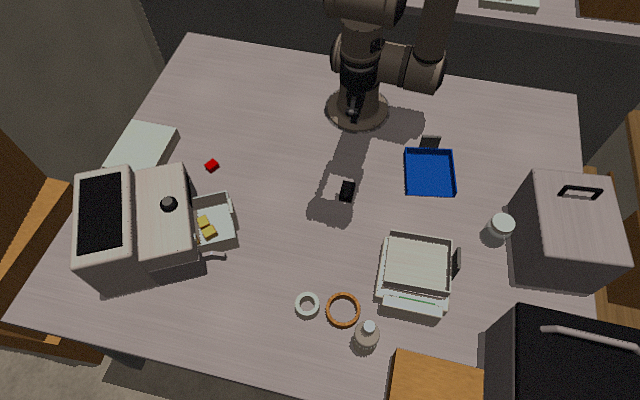

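The final view shows:
- **Tub:** home in the sealer, with cheese visible at (205,225) and the rest under the head.
- **Pan:** empty on the scale.
- **Button:** back up at 187 mm.
- **Other things on the bench:** where they stood.

```bash
python3 -c "
from h import *
r.finish_job()"
```

```text
the job is handed in; nothing more can be done
```

The job is done and handed in at about 77 s of the 210 s allowed. All four cheese chunks present lay together in the pan on the scale, then were tipped into the tub. The empty pan went back on the platform, the tub was slid into the sealer, and the start button was pressed and released.

**Last checks**
- **Tub:** home in the sealer. The tab reads about -71 mm in the sealer frame (nominal -70), the sideways offset is within 4 mm, and a second push did not move it.
- **Pan:** centred within about 3 mm of the platform.
- **Button:** pressed about 5.9 mm until it stopped hard, then back up at about 187 mm.
- **Other things on the bench:** they look unmoved in the final picture, but I did not measure them.

**Disagreements**
- Placing the chunks pushed the pan about 6 mm on the platform. I measured it again before gripping the tab.
- The cameras differed from one another by 2 to 4 mm throughout.
- In the final view only part of the cheese shows, as the rest lies under the sealer head. All four chunks were seen in the tub before and after it went in.

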